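# Draw a spring-return crosshead to its index with a square-socket crank

### The arm

A 6-joint arm with a two-finger parallel gripper is mounted at the origin on a cart in front of the work surface, level with it; the furniture and walls round the work are solid. World frame = base frame: x ahead of the robot, y to its left, z up, the work surface at z = 0. Lengths are in m, angles in rad, forces in N, time in s.
With the tool pointing down it reaches from about 0.25 to 0.775 m from the base axis. Payload 4 kg.
Tool frame: the origin (TCP) lies midway between the tips of the shut fingers; the grasp point (between the pads) lies hold_point_z behind it (hold_point_z is the distance from the TCP to the grasp point, in m); z points along the fingers, y is the line along which they close (so a half turn about z gives the same grasp; the last joint's range is limited). The gripper opens to 94 mm and grips with 3 to 60 N. Pads are 16 mm wide; open, the fingers measure 119 mm over their backs; the gripper's body (75 mm by 177 mm) begins 78 mm behind the grasp point.
Start: joints at [-1.4, 0.087, 1.371, -0, 1.684, -0.103], TCP at [0.149, -0.53, 0.206] pointing down, gripper open.
Joint ranges: [-3.1, 3.1], [-0.76, 2.03], [0.27, 2.55], [-1.08, 4.22], [0.17, 2.65], [-2.57, 2.57]. Speed limits (rad/s): [2.79, 2.79, 3.14, 3.14, 3.14, 3.14].

### API

Orientations are given as a unit quaternion [x, y, z, w].
In Python, from plant import state, camera, close_job, hold_point_z gives the robot as it stands.
- The arm moves only by the shell command python3 -m inch 'ROWS'. ROWS is JSON, a list of rows, each a list of 3 entries, a list of its own where there are three numbers: the shift along the tool's x, y, z in m, then the turn, a rotation vector about the tool's x, y, z in degrees, then the opening in per cent of the stroke, from 0 (shut) to 100 (fully open). In form: [[[tx, ty, tz], [wx, wy, wz], gripper], ...]. A call has 1 to 12 rows; each row shifts and turns the commanded pose from where the row before left it, along the tool's axes as they then stand; what a row does not reach is not made up. A row lasts 1/8 s, in which the tool goes at most 62.5 mm and 10.7 degrees, less where a joint would pass 70% of its speed; a pose out of reach is approached as far as the arm can. A call with a gripper value outside its range is refused whole. The fingers move at their own pace and stop on an object; the grip force is fixed at half the most. Time passes only in rows, so rows that do not move let the fingers close. It gives the time, the measured TCP pose, the force, the opening and the grip force at its end, in the units of the state.
- state(): the state, without advancing time (a new reading comes with each control period).
- camera(name): name is "scene" or "side" or "wrist"; returns a dict with "color" (384x512x3 uint8, red, green, blue), "intrinsics" (3x3 intrinsics, pixels), "cam_to_world" (4x4, takes a point from camera to world coordinates); the wrist camera has in their place "hand_eye" (4x4, takes a point from camera to tool coordinates, whose origin is the TCP and whose axes are the flange's). Camera axes: x right, y up, looking along -z (the intrinsics and any distortion apply to the point x, -y, -z); pixel columns grow to the right and rows downward; lengths in m; the calibration is good to about 2 mm. A picture is of the moment at which its call begins: read the wrist's pose just before it. There is no depth.
- close_job(): hands the job in; it is judged then, once.
The state is a dict: "time_s": time; "joint_positions": joint angles; "dq": joint speeds; "joint_efforts": joint torques, N m; "position": TCP position; "tool_rot": TCP orientation; "ft_force": force on the tool from outside, world axes, zero at the start; "torque": the same for the moment, N m; "opening": finger opening in m; "gripper_force": force on a finger pad.
Only numpy, scipy, OpenCV 4.12 (cv2) and the standard library are available. Lean on these libraries where they do the work, as an engineer would, in place of code of your own. Each camera call takes 0.05 s, during which the arm holds its last target. There are 200 camera calls.

### The job

On the spring-return slide unit, fit the loose crank handle over the square spindle until its hub sits fully down on the collar, then pull the handle round counter-clockwise so that the crosshead runs out against its springs and its pointer stands tip to tip with the small index on the rule. Finish while still holding the handle there, so that the lock screw can be set; work the crosshead only through the handle, and leave the index and the other things on the carts where they are.

Things in the scene. Friction and masses are not known exactly. Their poses are not given: they have to be found in the camera images.
- crank_handle: Loose steel crank handle, 0.33 kg, lying flat. Origin: centre of its 20 mm square through bore, at the underside; z up, +x along the arm to the grip, bore sides along x and y, mouth flared. Hub: 34 mm square (x, y), 28 high, best pinched across y (arm on +x: bar 15 wide, 12 high). Grip: upright sleeve 18 mm thick that turns freely on its pin, axis 80 mm out at x = 0.080, from 16 to 60 mm up.
- grip_point (a point): Point on the axis of the crank handle's upright grip sleeve, 80 mm from the bore axis and 42 mm above the handle's underside (so 108 mm above the cart once fitted). z along the sleeve, x and y as the handle.
- slide_unit: Slide unit screwed to the cart: grey plate 124 x 290 x 12 mm, origin under its middle, z up, -y the way the crosshead runs out. Gear case 88 x 76 mm, 60 high, at its +y end, end block 54 high at -y, between them crosshead, two rods with springs, and the rule on the -x edge. Only the spindle rises above 66 mm.
- spindle_seat (a point): Top centre of the round collar (45 mm wide) on the gear case, 66 mm above the cart, on the spindle's axis: x 16, y 95 mm from the unit's origin. The spindle, 18 mm square, stands 26 mm above it, top 6 mm tapered to 12 mm, greased. At rest its sides lie along the unit's x and y (this point's x and y), so the handle fits four ways, 90 degrees apart; about 6 degrees of play.
- crosshead (a joint): Travel of the crosshead along the unit's -y, m: 0 at rest, 0.042 at the end. Counter-clockwise turning of the spindle (from above) drives it, 30 mm per rad (spindle at most 1.4 rad). Springs push it back with 7 N at rest, rising 0.35 N per mm; let go, it runs back. The handle's grip needs 2.5 to 7 N along its arc.
- pointer_tip (a point): Tip of the crosshead's dark flat pointer above the rule, 50 mm above the cart; moves along the unit's -y with the crosshead; points to -x. Axes as the unit's.
- index_tip (a point): Tip of the index, a small dark block with a round thumbscrew that rides on the rule's outer edge, clamped 14 to 32 mm along -y from the pointer's rest place; its tip points to +x, 50 mm above the cart, and meets the pointer's (1 mm gap in x) when both have the same y in the unit's frame. Axes as the unit's.
- crank_a: Bystander: cast blade crank with two round posts, 67 x 49 x 50 mm, no square hole. Origin under its middle.
- crank_b: Bystander: another cast blade crank with two round posts, 32 x 74 x 50 mm. Origin under its middle.
- bolt: Bystander: plated bolt, 71 mm long, 20 high. Origin under its middle.
- drift: Bystander: brass drift, 111 mm long, 14 high. Origin under its middle.
- driver: Bystander: screwdriver, 214 mm long, 31 high. Origin under its middle.
- tin: Bystander: grease tin, 67 mm wide, 38 high. Origin under its middle.
- nut: Bystander: castle nut, 29 mm wide, 20 high. Origin under its middle.

How it is judged:
On the way, in this order (a step that is already met when the one before it is completed fails the run):
1. the crank handle sits fully down on the square spindle while the crosshead is still at rest (horizontal distance between crank_handle and spindle_seat below 0.004 m and z of crank_handle in the frame of spindle_seat between -0.003 and 0.005 m and angle between crank_handle's own z axis and vertical below 0.12 rad and value of joint crosshead below 0.006 m), for 0.2 s.
2. the handle has drawn the crosshead's pointer to the index and holds it there (horizontal distance between crank_handle and spindle_seat below 0.004 m and z of crank_handle in the frame of spindle_seat between -0.003 and 0.005 m and angle between crank_handle's own z axis and vertical below 0.12 rad and y of pointer_tip in the frame of index_tip between -0.003 and 0.003 m and contact force between the fingers and crank_handle above 1 N and velocity of joint crosshead between -0.004 and 0.004 m/s), for 0.5 s.
At the end, for the whole second after the job is handed in: The handle is fully down on the spindle (within 5 mm of the collar, 4 mm of the axis, 7 degrees of upright), the pointer is within 3 mm of the index along the rule and still, and the fingers bear on the handle with over 1 N; nothing of the robot touches the crosshead (all of step 2 and contact force between the arm and crosshead below 0.5 N); the arm keeps its last pose, push and grip.
It fails at once if the robot pushes the crosshead directly (contact force between any of the fingers, the arm and crosshead above 2 N).
It fails at once if the index is shifted (distance of index_tip from where it was at the start of the episode above 0.002 m).
It fails at once if another thing on the carts is pushed away by more than 3 cm (distance of any of crank_a, crank_b, bolt, drift, driver, tin, nut from where it was at the start of the episode above 0.03 m).
It also fails if it takes over 58 s, if anything falls off the work surface, if the arm or the gripper's body presses on something with over 40 N, if the wrist force passes 120 N, or if a joint passes its speed limit or range.

## Working session

There is one attempt and no reset: what is moved stays moved. The work goes in short steps, Python scripts to look and compute and a shell command to move; the robot and the scene stay as the last step left them, time stands still between calls to the robot, and variables do not carry over. Pictures are saved under pics/ and viewed, at most 10 in all, crops included, and the job is handed in when it is done.

```bash
mkdir -p pics; ls
cat > h.py <<'E'
import numpy as np,cv2
from plant import state,camera,close_job,hold_point_z
from scipy.spatial.transform import Rotation as R
def snap(n,f):
    s=state();c=camera(n);cv2.imwrite(f,c["color"][:,:,::-1]);
    if n=="wrist":
        T=np.eye(4);T[:3,:3]=R.from_quat(s["tool_rot"]).as_matrix();T[:3,3]=s["position"];M=T@c["hand_eye"]
    else: M=c["cam_to_world"]
    np.savez(f[:-4],K=c["intrinsics"],M=M);return c
def ray(f,u,v,z):
    d=np.load(f[:-4]+".npz");K,M=d["K"],d["M"]
    r=np.linalg.inv(K)@[u,v,1];r=M[:3,:3]@[r[0],-r[1],-r[2]];o=M[:3,3]
    return (o+r*(z-o[2])/r[2])[:3]
def pix(f,p):
    d=np.load(f[:-4]+".npz");q=np.linalg.inv(d["M"])@[*p,1];w=d["K"]@[q[0],-q[1],-q[2]];return w[:2]/w[2]
E
python3 - <<'E'
from h import *
print(hold_point_z,state())
for n in("scene","side","wrist"):
    c=snap(n,f"pics/{n}0.png");print(n,c["intrinsics"],np.load(f"pics/{n}0.npz")["M"].round(3),[k for k in c])
a=cv2.imread("pics/scene0.png");b=cv2.imread("pics/side0.png")
cv2.imwrite("pics/m0.png",cv2.resize(a,(800,600),interpolation=2))
cv2.imwrite("pics/s0.png",cv2.resize(b,(800,600),interpolation=2))
E
```

```text
pics
0.0188 {'time_s': 0.0, 'joint_positions': array([-1.40008378e+00,  8.79446655e-02,  1.37220849e+00, -1.39599904e-05,
        1.68363441e+00, -1.03128903e-01]), 'dq': array([-0.00012828,  0.00207163,  0.00093093,  0.0033329 ,  0.00065195,
        0.00124435]), 'joint_efforts': array([-8.78783885e-04, -3.40170157e+01, -3.02431870e+01,  7.17225415e-02,
        3.29451088e-02, -1.52101761e-04]), 'position': array([ 0.14861941, -0.52897056,  0.20433307]), 'tool_rot': array([ 9.90640502e-01,  1.36492456e-01, -4.40105274e-05, -1.09659643e-03]), 'ft_force': array([0.21742051, 1.32253216, 0.13052403]), 'torque': array([-0.03292379, -0.04887479, -0.02208732]), 'gripper_force': 0.0, 'opening': 0.09381703897217489}
scene [[365.07903238   0.         260.38839933]
 [  0.         365.07903238 187.28446166]
 [  0.           0.           1.        ]] [[-0.626  0.602 -0.495  0.096]
 [-0.779 -0.481  0.402  0.161]
 [ 0.004  0.637  0.77   0.828]
 [ 0.     0.     0.     1.   ]] ['color', 'intrinsics', 'cam_to_world']
side [[423.25085991   0.         262.47036628]
 [  0.         423.25085991 189.8392651 ]
 [  0.           0.           1.        ]] [[-1.     0.005 -0.017  0.548]
 [-0.016 -0.692  0.722  0.444]
 [-0.008  0.722  0.692  0.74 ]
 [ 0.     0.     0.     1.   ]] ['color', 'intrinsics', 'cam_to_world']
wrist [[307.15761897   0.         250.97235837]
 [  0.         307.15761897 190.9959952 ]
 [  0.           0.           1.        ]] [[ 0.271  0.922  0.277  0.23 ]
 [-0.963  0.26   0.076 -0.507]
 [-0.002 -0.287  0.958  0.383]
 [ 0.     0.     0.     1.   ]] ['color', 'intrinsics', 'hand_eye']
```

View pics/m0.png

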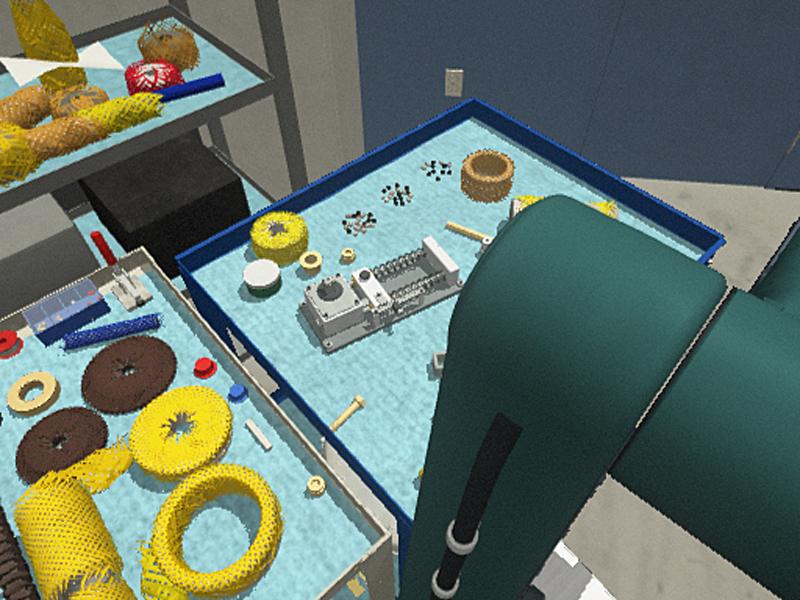

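View pics/s0.png

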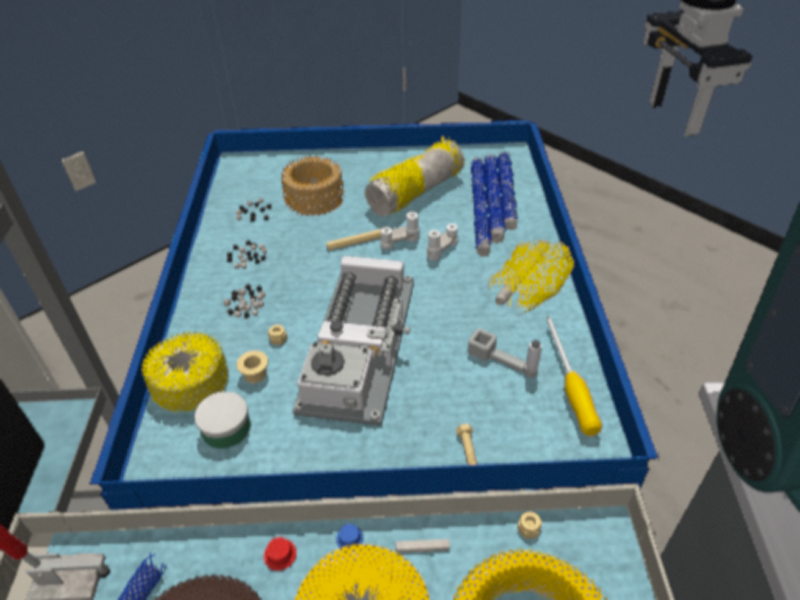

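The side view shows the handle (hub near (483,345), grip near (534,360)) and the unit (spindle near (325,352), crosshead at about y=333). I'll enlarge that area.

Run:
```python
from h import *
b=cv2.imread("pics/side0.png")[150:280,184:354]
cv2.imwrite("pics/s0c.png",cv2.resize(b,None,fx=4.6,fy=4.6,interpolation=2))
```

```text
(no output)
```

View pics/s0c.png

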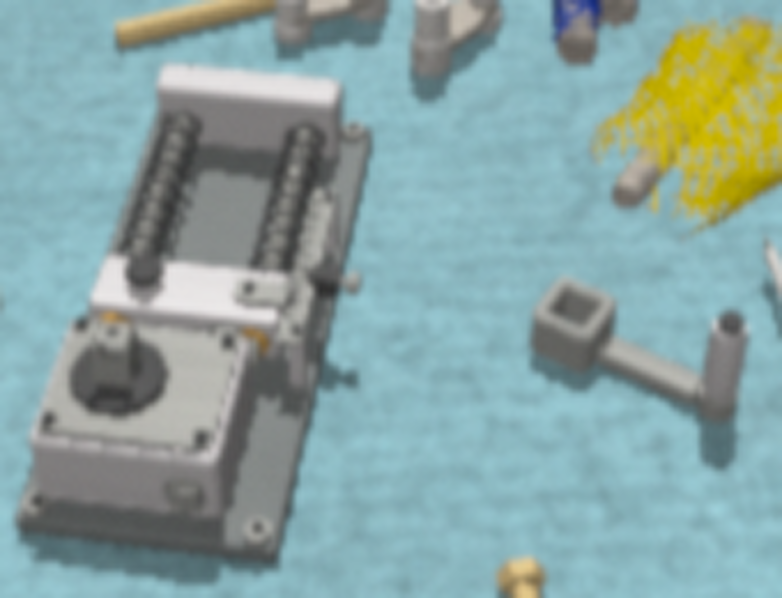

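Run:
```python
from h import *
f="pics/side0.png"
def q(n,u,v,z): p=ray(f,u/4.6+184-.4,v/4.6+150-.4,z);print(n,p.round(4));return p
h=q("hub",575,312,.028);g=q("grip",733,321,.06)
d=g-h;print("dir",np.degrees(np.arctan2(d[1],d[0])),np.hypot(d[0],d[1]))
for n,u,v in(("c1",570,283),("c2",614,313),("c3",578,340),("c4",535,312)):q(n,u,v,.028)
s=q("spt",115,330,.092);q("collar",118,378,.066)
a=q("plate +y-x",275,558,.012);b=q("plate -y-x",370,130,.012);c=q("+y+x",20,520,.012)
d=a-b;print("unit +y dir",np.degrees(np.arctan2(d[1],d[0])),np.linalg.norm(d),np.linalg.norm(a-c))
q("index",320,280,.05)
s=state();print(R.from_quat(s["tool_rot"]).as_matrix().round(3))
print(np.linalg.norm(g))
```

```text
hub [ 0.459  -0.2079  0.028 ]
grip [ 0.3893 -0.1735  0.06  ]
dir 153.72790733180665 0.07771699048798517
c1 [ 0.4602 -0.2275  0.028 ]
c2 [ 0.4398 -0.2074  0.028 ]
c3 [ 0.4586 -0.1894  0.028 ]
c4 [ 0.4787 -0.2077  0.028 ]
spt [ 0.6728 -0.1366  0.092 ]
collar [ 0.6733 -0.1307  0.066 ]
plate +y-x [ 0.6013 -0.0714  0.012 ]
plate -y-x [ 0.5623 -0.3586  0.012 ]
+y+x [ 0.7193 -0.0912  0.012 ]
unit +y dir 82.26836009403553 0.289789915205466 0.1196565677646914
index [ 0.5844 -0.2077  0.05  ]
[[ 0.963  0.27  -0.   ]
 [ 0.27  -0.963  0.002]
 [ 0.    -0.002 -1.   ]]
0.43036455955664826
```

```bash
python3 -m inch '[[[0.048,-0.0283,0],[0,0,0],100],[[0.048,-0.0283,0],[0,0,0],100],[[0.048,-0.0283,0],[0,0,0],100],[[0.048,-0.0283,0],[0,0,0],100],[[0.048,-0.0283,0],[0,0,0],100],[[0.048,-0.0283,0],[0,0,0],100],[[0.048,-0.0283,0],[0,0,0],100],[[0.048,-0.0283,0],[0,0,10.5],100],[[0,0,0.015],[0,0,10.5],100],[[0,0,0.015],[0,0,10.5],100],[[0,0,0.015],[0,0,10.5],100],[[0,0,0],[0,0,0],100]]'
python3 - <<'E'
from h import *
s=state();m=R.from_quat(s["tool_rot"]).as_matrix();print(s["position"],m.round(3),s["joint_positions"].round(2))
snap("wrist","pics/w1.png")
cv2.imwrite("pics/w1b.png",cv2.resize(cv2.imread("pics/w1.png"),(800,600),interpolation=2))
E
```

```text
time_s: 1.65
position: [0.4537, -0.21, 0.1588]
tool_rot: [0.975, -0.22, -0.002, -0.001]
ft_force: [0.3, -0.5, 0.0]
opening: 0.0939
gripper_force: 0.0
[ 0.45369363 -0.21002664  0.1587632 ] [[ 0.903 -0.43  -0.003]
 [-0.43  -0.903  0.002]
 [-0.004 -0.    -1.   ]] [-0.55 -0.01  1.56 -0.    1.59  1.47]
```

View pics/w1b.png

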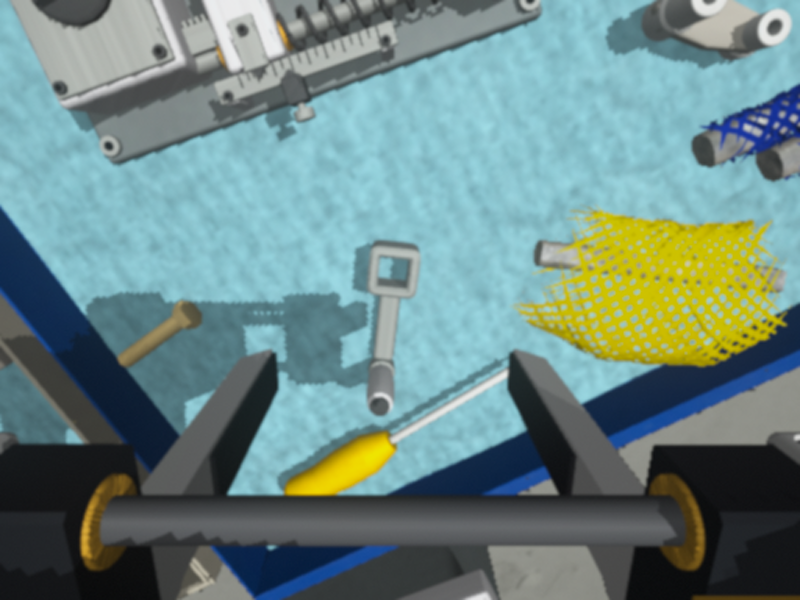

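The wrist view shows the handle nearly in line with the tool: hub top corners (375,243),(419,245),(416,295),(370,292), grip top (380,404). The index is at (297,80) above the rule.

Run:
```python
from h import *
f="pics/w1.png"
def q(u,v,z): return ray(f,u/1.5625-.2,v/1.5625-.2,z)
C=np.array([q(375,243,.028),q(419,245,.028),q(416,295,.028),q(370,292,.028)]);h=C.mean(0);g=q(380,404,.06)
print(h,g,np.linalg.norm((g-h)[:2]))
ang=lambda d:np.degrees(np.arctan2(d[1],d[0]))
print("arm yaw",ang(g-h),[ang(C[i]-C[j]) for i,j in((3,0),(2,1),(0,1),(3,2))],[np.linalg.norm(C[i]-C[j]) for i,j in((3,0),(2,1),(0,1),(3,2))])
s=state();m=R.from_quat(s["tool_rot"]).as_matrix();print("tool x yaw",ang(m[:,0]),"shift",m.T@(np.r_[h[:2],.0045]-s["position"]))
print("plate",q(115,158,.012),q(541,12,.012),ang(q(115,158,.012)-q(541,12,.012)))
```

```text
[ 0.46290127 -0.21661573  0.028     ] [ 0.39303736 -0.17264532  0.06      ] 0.08254915304218499
arm yaw 147.8148261595005 [np.float64(148.2121892512716), np.float64(152.10545751164383), np.float64(61.957755135623216), np.float64(60.7016933561086)] [np.float64(0.03340407176533383), np.float64(0.034011737830672344), np.float64(0.02869373140436446), np.float64(0.030971003046535894)]
tool x yaw -25.409507551220198 shift [0.01070878 0.00190697 0.15538564]
plate [ 0.6047114  -0.08219858  0.012     ] [ 0.56486356 -0.36185264  0.012     ] 81.89052862887388
```

```bash
python3 -m inch '[[[0,0,0],[0,0,4.6],100],[[0.009,0,0.04],[0,0,0],100],[[0,0,0.04],[0,0,0],100],[[0,0,0.04],[0,0,0],100],[[0,0,0.025],[0,0,0],100],[[0,0,0.009],[0,0,0],100],[[0,0,0],[0,0,0],100]]'
python3 - <<'E'
from h import *
snap("wrist","pics/w2.png")
cv2.imwrite("pics/w2b.png",cv2.resize(cv2.imread("pics/w2.png"),(800,600),interpolation=2))
E
```

```text
time_s: 2.58
position: [0.4628, -0.2155, 0.007]
tool_rot: [0.966, -0.26, 0.0, 0.0]
ft_force: [-0.1, -0.4, 1.1]
opening: 0.0942
gripper_force: 0.0
```

View pics/w2b.png

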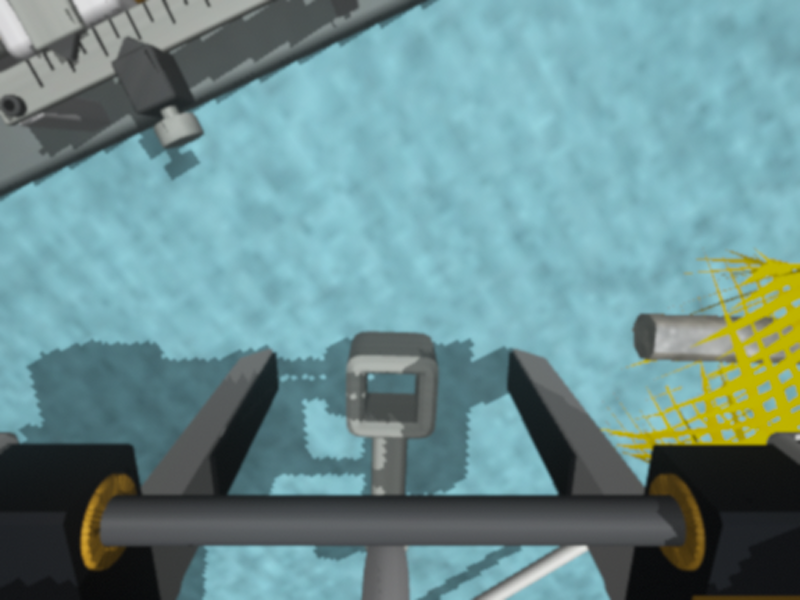

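Run:
```python
from h import *
f="pics/w2.png"
def q(u,v,z): return ray(f,u/1.5625-.2,v/1.5625-.2,z)
s=state();m=R.from_quat(s["tool_rot"]).as_matrix()
h=q(392,396,.028);print(h,"hub in tool",m.T@(h-s["position"]),s["position"])
print([ (m.T@(q(u,v,.028)-s["position"])).round(4) for u,v in((348,355),(437,355),(436,437),(348,435))])
p=q(72,62,.05);i=q(125,38,.05);y=np.radians(81.9);print(p,i,"travel",-(i-p)[:2]@[np.cos(y),np.sin(y)],"xgap",(i-p)[:2]@[np.sin(y),-np.cos(y)])
```

```text
[ 0.46227269 -0.21542922  0.028     ] hub in tool [-0.0010843   0.00020912 -0.02019506] [ 0.46335358 -0.21581713  0.0078074 ]
[array([ 0.0151, -0.0155, -0.0202]), array([ 0.0152,  0.0162, -0.0202]), array([-0.0182,  0.0168, -0.0202]), array([-0.0174, -0.0163, -0.0202])]
[ 0.59660003 -0.19796106  0.05      ] [ 0.59411015 -0.21333938  0.05      ] travel 0.015575726459213703 xgap -0.00029821691184294405
```

```bash
python3 -m inch '[[[-0.001,0,0.003],[0,0,0],100],[[0,0,0],[0,0,0],0],[[0,0,0],[0,0,0],0],[[0,0,0],[0,0,0],0],[[0,0,0],[0,0,0],0],[[0,0,0],[0,0,0],0],[[0,0,0],[0,0,0],0]]'; python3 -m inch '[[[0,0,0],[0,0,0],0],[[0,0,-0.03],[0,0,0],0],[[0,0,-0.04],[0,0,0],0],[[0,0,-0.04],[0,0,0],0],[[0,0,-0.015],[0,0,0],0],[[0,0,0],[0,0,0],0]]'
```

```text
time_s: 3.5
position: [0.4615, -0.2147, 0.0035]
tool_rot: [0.965, -0.26, -0.0, 0.0]
ft_force: [0.4, -1.1, -0.4]
opening: 0.0374
gripper_force: 0.0
time_s: 4.25
position: [0.4618, -0.2148, 0.1286]
tool_rot: [0.965, -0.26, 0.0, 0.0]
ft_force: [0.3, -0.0, -2.6]
opening: 0.0339
gripper_force: 29.8
```

```bash
python3 -m inch '[[[0.025,-0.04,-0.002],[0,0,0],0],[[0.025,-0.04,0],[0,0,0],0],[[0.025,-0.04,0],[0,0,0],0],[[0.025,-0.04,0],[0,0,0],0],[[0,0,0],[0,0,-7.4],0],[[0,0,0],[0,0,-7.4],0],[[0,0,0],[0,0,-7.4],0],[[0,0,0],[0,0,0],0],[[0,0,0],[0,0,0],0]]'
python3 - <<'E'
from h import *
snap("wrist","pics/w3.png");snap("side","pics/s3.png")
cv2.imwrite("pics/w3b.png",cv2.resize(cv2.imread("pics/w3.png"),(800,600),interpolation=2))
E
```

```text
time_s: 5.38
position: [0.6277, -0.1265, 0.1286]
tool_rot: [0.998, -0.071, -0.002, -0.0]
ft_force: [-0.1, -0.9, -3.1]
opening: 0.034
gripper_force: 29.8
```

View pics/w3b.png

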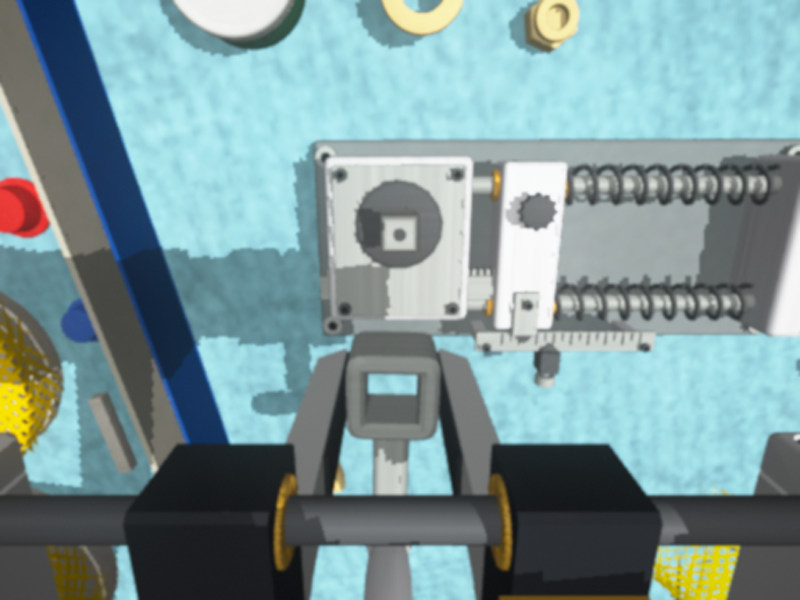

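Spindle top centre is at (400,234), collar centre (399,224), plate edges run level in the picture, and the bore is square to them; hub top centre is at (392,396).

Run:
```python
from h import *
f="pics/w3.png"
s=state();m=R.from_quat(s["tool_rot"]).as_matrix();t=s["position"];print(t,np.degrees(np.arctan2(m[1,0],m[0,0])))
T=lambda u,v,z:(m.T@(ray(f,u/1.5625-.2,v/1.5625-.2,z)-t)).round(4)
z=t[2]+.0245
print("hub corners",T(348,355,z),T(437,355,z),T(436,437,z),T(348,435,z))
print("bore corners top",T(367,373,z),T(417,373,z))
print("spindle",T(400,234,.092),"collar",T(399,224,.066))
print("top edge",T(330,141,.012),T(790,140,.012))
print("case",T(327,160,.06),T(472,158,.06),T(470,318,.06),T(331,320,.06))
print(pix(f,ray(f,0,0,0)))
```

```text
[ 0.62809629 -0.12664106  0.12960639] -8.060119954761902
hub corners [ 0.0173 -0.0151 -0.0245] [ 0.0173  0.0157 -0.0245] [-0.0152  0.0162 -0.0245] [-0.0144 -0.016  -0.0245]
bore corners top [ 0.0104 -0.0086 -0.0245] [ 0.0104  0.0089 -0.0245]
spindle [0.0493 0.0037 0.0375] collar [0.0502 0.0035 0.0635]
top edge [ 0.0911 -0.0363  0.1175] [0.0917 0.2326 0.1174]
case [ 0.081  -0.0322  0.0695] [0.0819 0.0396 0.0695] [-0.0018  0.0425  0.0696] [-0.0029 -0.0333  0.0696]
[-4.42276999e-14  9.22414544e-14]
```

```bash
python3 -m inch '[[[0.024,0.0017,0],[0,0,0],0],[[0.0243,0.0017,0],[0,0,0],0],[[0,0,0],[0,0,0],0],[[0,0,0.015],[0,0,0],0],[[0,0,0.015],[0,0,0],0],[[0,0,0.006],[0,0,0],0],[[0,0,0.005],[0,0,0],0],[[0,0,0.005],[0,0,0],0],[[0,0,0],[0,0,0],0]]'
```

```text
time_s: 6.6
position: [0.6762, -0.1369, 0.0845]
tool_rot: [0.998, -0.07, 0.001, 0.0]
ft_force: [0.5, -0.1, -3.5]
opening: 0.0337
gripper_force: 29.8
```

```bash
python3 -m inch '[[[0,0,0.005],[0,0,0],0],[[0,0,0.005],[0,0,0],0],[[0,0,0],[0,0,0],0]]';python3 -m inch '[[[0,0,0.003],[0,0,0],0],[[0,0,0],[0,0,0],0],[[0,0,0],[0,0,0],0]]'
```

```text
time_s: 6.98
position: [0.6763, -0.1369, 0.074]
tool_rot: [0.998, -0.07, 0.0, 0.0]
ft_force: [2.4, -0.7, -4.6]
opening: 0.0337
gripper_force: 29.8
time_s: 7.35
position: [0.6763, -0.1369, 0.0715]
tool_rot: [0.998, -0.07, 0.0, 0.0]
ft_force: [4.3, -0.7, -4.6]
opening: 0.0342
gripper_force: 29.8
```

```bash
python3 -m inch '[[[0.0006,0,0.0015],[0,0,0],0],[[0,0,0],[0,0,0],0]]';python3 -m inch '[[[0,0,0.0015],[0,0,0],0],[[0,0,0.001],[0,0,0],0],[[0,0,0],[0,0,0],0]]'
```

```text
time_s: 7.6
position: [0.6763, -0.1368, 0.07]
tool_rot: [0.998, -0.07, -0.0, 0.0]
ft_force: [2.6, -0.8, -2.5]
opening: 0.0341
gripper_force: 29.8
time_s: 7.98
position: [0.6764, -0.1369, 0.0695]
tool_rot: [0.998, -0.07, 0.0, 0.0]
ft_force: [-2.7, 0.7, 5.7]
opening: 0.0341
gripper_force: 29.8
```

Seated (upward push appeared at the expected height). Release narrowly, rise, then look.

```bash
python3 -m inch '[[[0,0,0],[0,0,0],55],[[0,0,0],[0,0,0],55],[[0,0,0],[0,0,0],55],[[0,0,-0.02],[0,0,0],55],[[0,0,-0.04],[0,0,0],55],[[0,0,-0.04],[0,0,0],60],[[0,0,0],[0,0,0],70],[[-0.04,0,0],[0,0,0],70],[[-0.04,0,0],[0,0,0],70],[[0,0,0],[0,0,0],70]]'
python3 - <<'E'
from h import *
snap("wrist","pics/w4.png")
cv2.imwrite("pics/w4b.png",cv2.resize(cv2.imread("pics/w4.png"),(800,600),interpolation=2))
E
```

```text
time_s: 9.22
position: [0.5944, -0.125, 0.1663]
tool_rot: [0.998, -0.07, -0.002, -0.0]
ft_force: [0.1, -0.3, 0.1]
opening: 0.0658
gripper_force: 0.0
```

View pics/w4b.png

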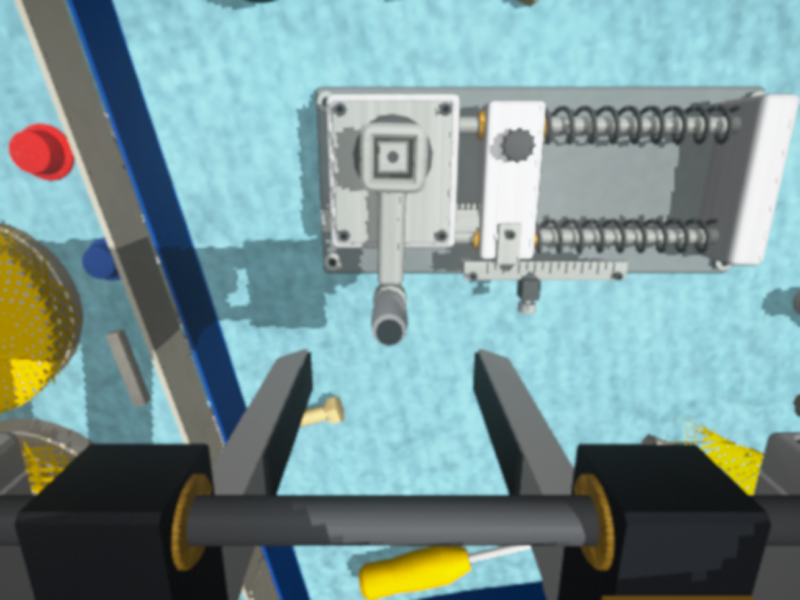

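Run:
```python
from h import *
f="pics/w4.png"
s=state();m=R.from_quat(s["tool_rot"]).as_matrix();t=s["position"]
W=lambda u,v,z:ray(f,u/1.5625-.2,v/1.5625-.2,z)
g=W(389,331,.126);sp=W(393,157,.092);print(g,sp,(g-sp),np.linalg.norm((g-sp)[:2]),"g tool",m.T@(g-t),"sp",m.T@(sp-t),t)
```

```text
[ 0.59619728 -0.12392279  0.126     ] [ 0.67615395 -0.1370771   0.092     ] [-0.07995666  0.01315432  0.034     ] 0.08103149942089755 g tool [-0.00013816 -0.00152118  0.04096976] sp [0.08090199 0.00038035 0.07489589] [ 0.59615847 -0.12545894  0.16696942]
```

```bash
python3 -m inch '[[[0,-0.001,0.03],[0,0,0],70],[[0,0,0.03],[0,0,0],70],[[0,0,0.017],[0,0,0],70],[[0,0,0],[0,0,0],0],[[0,0,0],[0,0,0],0],[[0,0,0],[0,0,0],0],[[0,0,0],[0,0,0],0],[[0,0,0],[0,0,0],0],[[0,0,0],[0,0,0],0]]'
python3 - <<'E'
from h import *
t=np.array([0.6763,-0.137]);s=state();m=R.from_quat(s["tool_rot"]).as_matrix();d=s["position"][:2]-t
print(s["position"],d,np.hypot(*d),np.degrees(np.arctan2(d[1],d[0])),np.degrees(np.arctan2(m[1,0],m[0,0])))
# increments in tool axes per 5deg of arc, starting arm at 180deg in tool
for k in range(8):
    a,b=np.radians(5*k),np.radians(5*k+5);print(k,(.08*(np.cos(a)-np.cos(b))).round(5),(.08*(np.sin(b)-np.sin(a))).round(5))
E
```

```text
time_s: 10.4
position: [0.5975, -0.1248, 0.0908]
tool_rot: [0.998, -0.07, 0.0, 0.0]
ft_force: [-0.5, -0.1, 2.0]
opening: 0.0177
gripper_force: 30.0
[ 0.59749133 -0.12478762  0.09084485] [-0.07880867  0.01221238] 0.07974928467297239 171.1913675361534 -7.9913843605542985
0 0.0003 0.00697
1 0.00091 0.00692
2 0.00151 0.00681
3 0.0021 0.00666
4 0.00267 0.00645
5 0.00322 0.00619
6 0.00375 0.00589
7 0.00425 0.00554
```

```bash
python3 -m inch '[[[0.0003,0.007,0],[0,0,0],0],[[0.0009,0.0069,0],[0,0,0],0],[[0.0015,0.0068,0],[0,0,0],0],[[0.0021,0.0067,0],[0,0,0],0],[[0,0,0],[0,0,0],0],[[0,0,0],[0,0,0],0]]'
python3 -m inch '[[[0.0027,0.0065,0],[0,0,0],0],[[0.0016,0.0031,0],[0,0,0],0],[[0,0,0],[0,0,0],0],[[0,0,0],[0,0,0],0]]'
python3 - <<'E'
from h import *
t=np.array([0.6763,-0.137]);s=state();d=s["position"][:2]-t
print(s["position"],np.hypot(*d),np.degrees(np.arctan2(d[1],d[0])))
snap("wrist","pics/w5.png");snap("side","pics/s5.png")
a=cv2.imread("pics/w5.png")[60:240,230:470];b=cv2.imread("pics/side0.png")
S=cv2.imread("pics/s5.png")[180:250,210:303]
o=cv2.resize(a,(400,300),interpolation=2);o2=cv2.resize(S,(400,300),interpolation=2)
cv2.imwrite("pics/v5.png",np.hstack([o,o2]))
cv2.imwrite("pics/v5w.png",cv2.resize(a,(800,600),interpolation=2))
E
```

```text
time_s: 11.15
position: [0.5989, -0.1525, 0.0907]
tool_rot: [0.998, -0.07, 0.001, -0.0]
ft_force: [3.4, 3.7, 0.7]
opening: 0.0182
gripper_force: 30.0
time_s: 11.65
position: [0.6013, -0.1618, 0.0907]
tool_rot: [0.998, -0.069, 0.0, -0.001]
ft_force: [2.2, 5.7, 2.6]
opening: 0.0179
gripper_force: 30.0
[ 0.60128005 -0.16178237  0.09067127] 0.07900733787678552 -161.71934969332432
```

View pics/v5w.png

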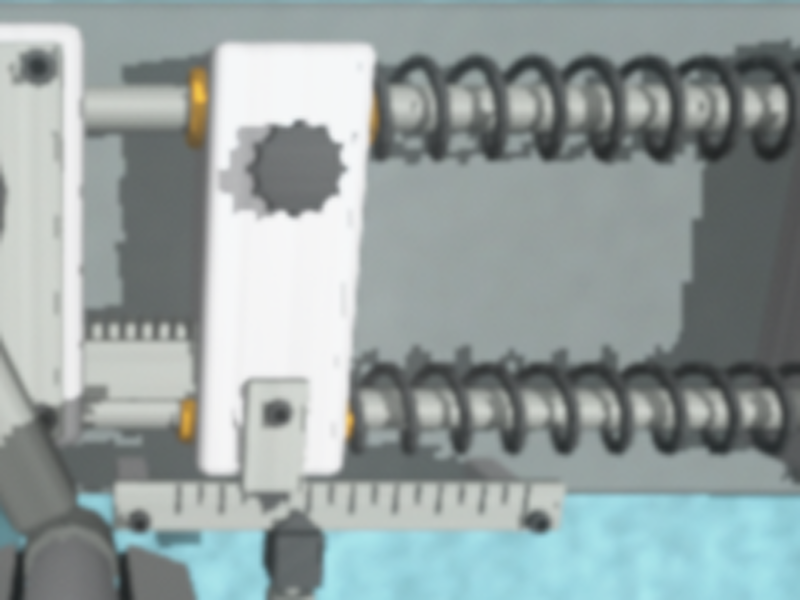

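Run:
```python
from h import *
a=cv2.imread("pics/w5.png")[198:234,293:341]
a=cv2.convertScaleAbs(a,alpha=1.2)
cv2.imwrite("pics/v5z.png",cv2.resize(a,(800,600),interpolation=2))
```

```text
(no output)
```

View pics/v5z.png

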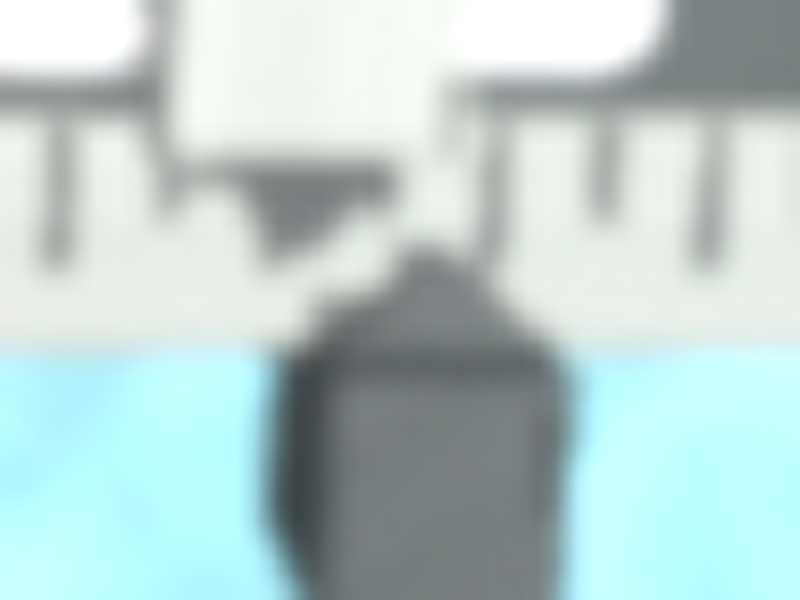

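Pointer tip shows at about (280,262) and index tip at about (425,252) in this crop, so the pointer is still a little short.

Run:
```python
from h import *
f="pics/w5.png"
W=lambda u,v:ray(f,u/16.667+293-.5,v/16.667+198-.5,.05)
y=np.radians(81.9);e=[np.cos(y),np.sin(y)]
p,i=W(280,262),W(425,252);print(p,i,-(i-p)[:2]@e, -(i-W(315,240))[:2]@e)
```

```text
[ 0.59551708 -0.20619958  0.05      ] [ 0.59509412 -0.21281094  0.05      ] 0.006604994345165862 0.005067069954777543
```

```bash
python3 -m inch '[[[0.0017,0.003,0],[0,0,0],0],[[0.0018,0.003,0],[0,0,0],0],[[0.0020,0.0029,0],[0,0,0],0],[[0.0020,0.0028,0],[0,0,0],0],[[0,0,0],[0,0,0],0],[[0,0,0],[0,0,0],0],[[0,0,0],[0,0,0],0]]'
python3 - <<'E'
from h import *
t=np.array([0.6763,-0.137]);s=state();d=s["position"][:2]-t
print(s["position"],np.hypot(*d),np.degrees(np.arctan2(d[1],d[0])))
snap("wrist","pics/w6.png")
f="pics/w6.png"
u,v=pix(f,[.5953,-.2128,.05]);print(u,v)
x0,y0=int(u)-24,int(v)-18;print(x0,y0)
a=cv2.imread(f)[y0:y0+36,x0:x0+48]
cv2.imwrite("pics/v6z.png",cv2.resize(cv2.convertScaleAbs(a,alpha=1.2),(800,600),interpolation=2))
g=cv2.cvtColor(a,6);print(g[8:28,8:40])
E
```

```text
time_s: 12.62
position: [0.6064, -0.1739, 0.0906]
tool_rot: [0.998, -0.069, -0.001, -0.001]
ft_force: [0.4, 6.5, 3.1]
opening: 0.0177
gripper_force: 30.0
[ 0.60639101 -0.17388119  0.09063643] 0.07904106458175693 -152.1856604467264
302.79281827125584 220.5180851359631
278 202
[[169 171 170 167 160 143 124 129 168 199 207 205 205 203 202 201 203 204
  206 206 207 207 208 208 206 195 180 170 168 166 165 166]
 [124 124 124 123 121 115 111 126 170 200 207 206 204 203 202 202 202 204
  206 206 206 207 207 205 200 185 156 131 124 122 120 122]
 [134 130 129 131 133 131 123 131 172 202 207 205 204 203 202 202 202 204
  206 206 206 207 204 194 184 176 157 135 128 131 133 135]
 [170 159 152 162 170 169 153 148 177 203 208 206 204 203 202 201 202 204
  205 206 206 206 202 185 172 176 172 154 146 160 171 173]
 [190 168 157 177 193 193 182 170 183 199 203 200 197 197 196 195 196 198
  199 200 199 201 200 192 185 188 187 162 151 175 192 195]
 [192 163 150 179 197 200 194 180 171 176 180 175 169 166 165 163 164 166
  168 168 168 174 186 192 194 195 190 162 149 178 196 199]
 [190 159 148 176 195 199 
[... 1136 characters left out ...]
5 190 196 198 197 198 198 197 197]
 [194 194 194 194 194 194 194 193 191 183 153 115  97  92  97 102 104 105
  106 107 106 109 122 147 169 186 195 196 196 196 197 197]
 [185 185 186 188 188 188 187 181 170 153 121  92  85  91  97 101 101 101
  102 102 104 103 107 117 135 163 185 192 194 193 193 192]
 [179 182 185 188 192 193 191 180 151 111  80  71  77  85  88  88  90  89
   89  90  90  91  91  94 103 137 175 194 198 197 195 195]
 [178 187 192 197 200 202 201 189 151  93  63  67  76  83  84  85  86  85
   85  85  86  86  87  88  94 121 168 196 204 204 203 202]
 [168 187 195 199 202 202 201 192 152  90  60  69  86  95  96  96  95  95
   95  96  96  97  97  97 100 116 159 192 203 206 206 206]]
```

View pics/v6z.png

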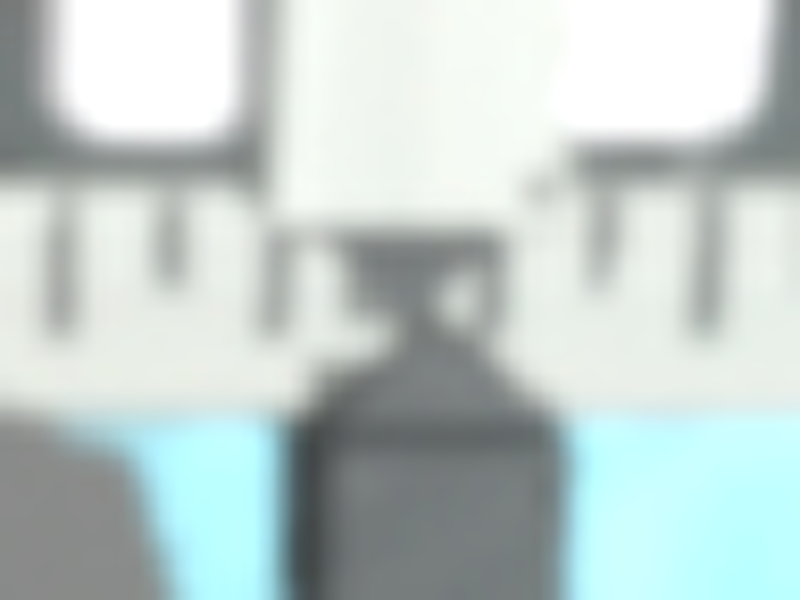

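The pointer tip now sits just left of the index tip (about (395,322) against (430,315)). I'll pin the tip offset from the clear w5 pixels.

Run:
```python
from h import *
g=cv2.cvtColor(cv2.imread("pics/w5.png"),6)[198:234,293:341];print(g[9:22,12:36])
```

```text
[[168 162 158 156 155 155 155 157 158 158 160 171 186 194 188 185 178 154
  163 193 200 200 192 164]
 [147 140 129 120 116 116 116 117 118 120 121 144 178 194 196 192 175 148
  163 192 199 200 191 161]
 [169 162 141 115 106 105 104 105 110 117 120 143 179 197 200 195 176 148
  163 192 200 200 192 162]
 [191 187 163 129 110 106 106 111 125 145 148 162 186 198 200 196 175 147
  165 193 200 200 193 169]
 [196 193 177 145 114 108 112 125 151 174 178 179 188 191 193 190 168 143
  164 192 198 199 195 183]
 [196 196 186 157 126 123 134 153 177 190 190 178 167 163 169 175 157 141
  166 191 197 197 196 194]
 [197 196 190 168 148 156 168 181 192 196 189 165 134 124 130 145 143 146
  174 193 197 198 197 197]
 [197 197 195 183 176 183 188 189 191 189 176 146 115 107 110 117 128 152
  181 195 198 198 198 198]
 [198 197 197 195 193 193 183 170 165 157 141 119 106 107 108 110 118 142
  173 192 197 198 198 198]
 [198 197 197 197 197 191 168 140 124 113 105 104 106 109 109 110 112 122
  148 176 190 196 197 198]
 [196 196 196 194 191 182 154 118  99  95  98 103 106 107 107 108 107 111
  123 148 170 186 194 196]
 [193 193 191 182 167 149 121  92  86  91  95  97  98  98 100 100 100 101
  104 115 134 164 186 191]
 [196 196 192 176 138 102  80  72  77  84  86  85  86  85  86  87  87  87
   88  89 101 136 171 187]]
```

```bash
python3 -m inch '[[[0.001,0.0013,0],[0,0,0],0],[[0.001,0.0012,0],[0,0,0],0],[[0,0,0],[0,0,0],0],[[0,0,0],[0,0,0],0],[[0,0,0],[0,0,0],0],[[0,0,0],[0,0,0],0],[[0,0,0],[0,0,0],0],[[0,0,0],[0,0,0],0]]'
python3 - <<'E'
from h import *
t=np.array([0.6763,-0.137]);s=state();d=s["position"][:2]-t
print(s["position"],np.hypot(*d),np.degrees(np.arctan2(d[1],d[0])))
f="pics/w7.png";snap("wrist",f);u,v=pix(f,[.5953,-.2128,.05]);x0,y0=int(u)-24,int(v)-18;print(x0,y0)
print(cv2.cvtColor(cv2.imread(f),6)[y0+10:y0+30,x0+12:x0+38])
E
```

```text
time_s: 13.68
position: [0.6077, -0.1763, 0.0906]
tool_rot: [0.998, -0.069, -0.001, -0.001]
ft_force: [0.3, 6.7, 3.7]
opening: 0.0177
gripper_force: 30.0
[ 0.60773739 -0.17634584  0.09062991] 0.07905015500316426 -150.14989646496568
275 204
[[128 125 116 108 114 156 194 207 207 205 204 203 202 202 204 206 206 207
  207 208 209 209 201 173 140 135]
 [169 168 153 133 127 159 195 207 207 205 204 203 202 202 204 205 207 206
  207 208 209 208 203 177 153 161]
 [192 194 183 165 144 159 191 202 201 199 198 197 196 197 199 200 201 201
  202 203 206 207 199 170 154 176]
 [197 200 196 178 148 148 174 181 177 170 167 166 165 166 167 168 170 170
  175 184 194 198 191 161 150 178]
 [196 199 196 176 144 146 170 173 156 135 125 122 121 122 122 123 123 129
  147 172 188 194 188 160 151 179]
 [196 199 195 175 144 158 185 188 167 138 120 111 105 105 106 105 106 117
  152 184 196 198 190 162 158 185]
 [194 198 194 174 146 162 191 195 184 168 150 127 112 107 106 107 110 124
  163 192 200 200 193 168 169 193]
 [194 197 193 173 146 162 190 196 194 189 178 152 124 110 110 119 124 131
  166 192 198 198 194 1
[... 620 characters left out ...]
07 107 110
  121 145 168 184 193 196 197 196]
 [185 187 186 180 170 153 122  93  89  94  98 101 101 102 103 103 104 104
  107 115 132 160 182 188 190 190]
 [184 191 190 180 155 117  83  72  78  87  88  90  90  90  90  91  91  91
   91  94 102 133 170 189 194 194]
 [187 200 200 192 160 106  68  67  78  84  86  87  87  87  87  87  87  87
   88  89  94 121 166 195 202 204]
 [180 198 202 193 160 103  66  71  87  96  97  97  97  96  96  96  97  97
   98  97  99 117 159 191 203 206]
 [172 195 199 191 155  98  65  75  93 101 104 102 101 101 102 101 102 103
  102  99  97 115 159 191 204 208]
 [166 191 197 189 152  92  62  76  93 102 103 102 102 102 102 103 104 104
  104  99  95 115 164 197 207 210]]
```

The pointer and index now form an hourglass with both tips at the same column, and the arm is still. I'll hand in.

```bash
python3 -c "
from plant import *
print(close_job())"
```

```text
the job is handed in; nothing more can be done
None
```

The crank handle is seated on the collar. The gripper still holds it turned counter-clockwise, with the pointer tip to tip with the index by my last wrist picture, and the job was handed in at about 14 s with no verdict returned.

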